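Caliper the long camera adapter

ROBOT

A 7-joint arm with a two-finger parallel gripper is mounted at the origin on a cart in front of the work surface, level with it; the furniture and walls round the work are solid. World frame = base frame: x ahead of the robot, y to its left, z up, the work surface at z = 0. Lengths are in m, angles in rad, forces in N, time in s.
With the tool pointing down it reaches from about 0.425 to 0.875 m from the base axis. Payload 4.7 kg.
Tool frame: the origin (TCP) lies midway between the tips of the shut fingers; the grasp point (between the pads) lies ctrl.grasp_offset behind it (ctrl.grasp_offset is the distance from the TCP to the grasp point, in m); z points along the fingers, y is the line along which they close (so a half turn about z gives the same grasp; the last joint's range is limited). The gripper opens to 87 mm and grips with 3 to 60 N. Pads are 19 mm wide; open, the fingers measure 117 mm over their backs; the gripper's body (75 mm by 190 mm) begins 51 mm behind the grasp point.
Start: joints at [1.148, 0.321, -0.07, 1.45, 0.023, 1.371, -0.057], TCP at [0.275, -0.589, 0.223] pointing down, gripper open.
Joint ranges: [-2.86, 2.86], [-0.3, 2.09], [-1.38, 1.24], [0.06, 2.45], [-1.56, 4.7], [0.09, 2.05], [-2.69, 2.69]. Speed limits (rad/s): [2.57, 2.57, 3.14, 3.14, 3.14, 3.14, 3.14].

INTERFACE

Orientations are given as a rotation vector (axis times angle).
In Python, from bench import ctrl gives the robot as it stands. The module is installed in compiled form; this text tells all that it offers.
- The arm moves only by the tool jog_arm, never from a script. Its argument "moves" is one flat list of numbers, 7 for each row, row after row: the shift along the tool's x, y, z in units of 30 cm (1.0 is 30 cm), then the turn, a rotation vector about the tool's x, y, z in units of 60 degrees (1.0 is 60 degrees), then the gripper's target within -1 to 1 (fully open at 1, half-way at 0, shut at -1). In form: [x, y, z, wx, wy, wz, fingers, x, y, z, wx, wy, wz, fingers, ...]. A call has exactly 8 rows; each row is the pose to reach, as a shift and turn from the pose commanded when the call began, along the tool's axes at that moment; what a row does not reach only later rows make up. A row lasts 1/8 s, in which the tool goes at most 62.5 mm and 10.7 degrees, less where a joint would pass 70% of its speed; a pose out of reach is approached as far as the arm can. A call with a number of a shift or a turn outside -1 to 1 is refused whole. A call with a gripper value outside its range is refused whole. The fingers move at their own pace and stop on an object; "newtons" is the grip in N (left out, the last holds). Time passes only in rows, so rows that repeat a pose let the fingers close, or fill a call up. It gives the time, the measured TCP pose, the force, the opening and the grip force at its end, in the units of the state.
- ctrl.get_state(): the state, without advancing time (a new reading comes with each control period).
- ctrl.get_image(name): name is "scene" or "side" or "wrist"; returns a dict with "pixels" (384x512x3 uint8, red, green, blue), "fx", "fy", "cx", "cy" (pixels), "dist" ([k1, k2, p1, p2, k3] as OpenCV has them; the pictures are not rectified), "xyz" and "rotation" of the camera in the world; the wrist camera has in their place "tool_from_camera" (4x4, takes a point from camera to tool coordinates, whose origin is the TCP and whose axes are the flange's). Camera axes: x right, y up, looking along -z (the intrinsics and any distortion apply to the point x, -y, -z); pixel columns grow to the right and rows downward; lengths in m; the calibration is good to about 2 mm. A picture is of the moment at which its call begins: read the wrist's pose just before it. There is no depth.
- ctrl.close_job(): hands the job in; it is judged then, once.
The state is a dict: "time": time; "joint_positions": joint angles; "qd": joint speeds; "joint_torque": joint torques, N m; "position": TCP position; "tool_rot": TCP orientation; "ft_force": force on the tool from outside, world axes, zero at the start; "torque": the same for the moment, N m; "grip_width": opening from 0.0 (shut) to 1.0 (fully open); "grip_force": force on a finger pad.
Only numpy, scipy, OpenCV 4.12 (cv2) and the standard library are available. Lean on these libraries where they do the work, as an engineer would, in place of code of your own. Each camera call takes 0.05 s, during which the arm holds its last target. There are 200 camera calls.

TASK

Measure the barrel of the longer of the two camera adapter tubes with the bench caliper: stand the tube, flange down, on the desk between the open jaws and let go of it. Then push the caliper's sprung thumb piece so that the jaws slide shut on the barrel, until the thumb spring gives by about half its travel, and hold it so for a moment, squeezing gently and never ramming it. Back off and leave the tube standing upright with the jaws shut on it; leave the short tube and the camera body cap where they are.

Things in the scene. Friction and masses are not known exactly. Their poses are not given: they have to be found in the camera images.
- caliper: steel bench caliper, fixed on the desk. Origin on the desk, under the beam's centre line. y: along the 302 mm beam to the fixed jaw at its +y end (measuring face y = +115 mm). The jaws stick out to -x, from the beam's edge (x -9 mm) to tips at x -80 mm, 24 to 34 mm above the free desk. Grey base behind (x +14 to +76, 12 mm high); posts below the beam's ends (y +139, -152), 37 mm high
- fixed_jaw_face (a point): point on the fixed jaw's measuring face, half-way along the jaw (35 mm from the tip, 36 mm from the beam's edge), 29 mm above the desk; axes as the caliper's
- moving_jaw_face (a point): the same point on the sliding jaw's measuring face, exactly opposite, looking to +y. The sliding jaw carries a black display housing 66 mm long and 44 mm wide over the beam, top 41 mm above the desk
- slider (a joint): opening between the two jaw faces, m (0 = shut, 0.13 = widest; starts 0.085 to 0.11). The jaw slides along the caliper's y, and stays where it is left (sliding friction about 1 N)
- thumb_back (a point): centre of the flat rear face (looking to the caliper's -y) of the thumb piece, 54 mm above the desk: a dark steel lug 26 mm wide, 13 thick, from 35 to 70 mm above the desk, behind the black display housing with a coil spring between. 109 mm behind the moving jaw face. Behind it lies only the flat beam (top 32 mm above the desk)
- thumb (a joint): how far the thumb piece's spring has given, m: 0 at rest, 0.015 at its stop; grows towards the jaws (caliper's +y). Preloaded: starts to give at 2.5 N, then 0.3 N per mm (5 N at 8 mm), so pushed in the open it carries the jaw along without giving; springs back when let go
- long_tube_center (a point): centre (on the axis, half-way up) of the longer camera adapter: bare aluminium, upright, 100 mm tall; flange at the bottom 60 mm across and 8 mm thick, above it a plain barrel 40 mm in diameter. 0.18 kg, loose. Grasp the barrel more than 40 mm above the desk so that the fingers pass over the jaws. z axis up along the tube
- short_tube_center (a point): centre of the shorter camera adapter: the same flange and barrel, 58 mm tall, loose; is to be left alone
- body_cap_center (a point): centre of the flat black camera body cap on the desk, 57 mm across, 9 mm high, loose; is to be left alone

How it is judged:
By the outcome, as a careful person would: the job done as asked, in the order asked, and still so for the second after the job is handed in, with the robot touching nothing.
It also fails if it takes over 48 s, if anything falls off the work surface, if the arm or the gripper's body presses on something with over 40 N, if the wrist force passes 120 N, or if a joint passes its speed limit or range.

## Working session

There is one attempt and no reset: what is moved stays moved. The work goes in short steps, Python scripts to look and compute and a tool call to move; the robot and the scene stay as the last step left them, time stands still between calls to the robot, and variables do not carry over. Pictures are saved under pics/ and viewed, at most 10 in all, crops included, and the job is handed in when it is done.

Besides the shell and the picture viewer there is one more tool, called after ">>>" by a JSON object that holds its "method" and its "body". jog_arm: Moves the arm, as the interface text tells. Its arguments: {"type":"object","properties":{"moves":{"type":"array"},"newtons":{"type":"number"}},"required":["moves"]}

```bash
mkdir -p pics; cat > h.py <<'E'
import numpy as np, cv2
from scipy.spatial.transform import Rotation as R
from bench import ctrl
def grab(name):
    s=ctrl.get_state(); im=ctrl.get_image(name)
    if name=="wrist":
        T=np.eye(4);T[:3,:3]=R.from_rotvec(s["tool_rot"]).as_matrix();T[:3,3]=s["position"]
        M=T@np.array(im["tool_from_camera"]); im["o"],im["R"]=M[:3,3],M[:3,:3]
    else:
        r=np.array(im["rotation"]); im["o"]=np.array(im["xyz"]); im["R"]=r if r.shape==(3,3) else R.from_rotvec(r).as_matrix()
    im["K"]=np.array([[im["fx"],0,im["cx"]],[0,im["fy"],im["cy"]],[0,0,1]]);im["D"]=np.array(im["dist"])
    return im
def ray(im,uv):
    p=cv2.undistortPoints(np.array(uv,float).reshape(-1,1,2),im["K"],im["D"]).reshape(-1,2)
    return np.c_[p[:,0],-p[:,1],-np.ones(len(p))]@im["R"].T
def onz(im,uv,z):
    d=ray(im,uv); return im["o"]+d*((z-im["o"][2])/d[:,2])[:,None]
def proj(im,P):
    c=(np.atleast_2d(P)-im["o"])@im["R"]; c=c*[1,-1,-1]
    return cv2.projectPoints(c,np.zeros(3),np.zeros(3),im["K"],im["D"])[0].reshape(-1,2)
def save(im,f): cv2.imwrite("pics/"+f,im["pixels"][...,::-1])
E
python3 - <<'E'
from h import *
np.set_printoptions(precision=4,suppress=True)
s=ctrl.get_state(); print(s, ctrl.grasp_offset)
ims=[grab(n) for n in("scene","side","wrist")]
for i in ims: print(i["o"],i["R"].round(3).tolist(),i["fx"],i["D"])
b=np.hstack([i["pixels"] for i in ims[:2]]);
save(ims[0],"scene0.png");save(ims[1],"side0.png")
E
```

```text
{'time': 0.0, 'joint_positions': array([ 1.1481,  0.3218, -0.0701,  1.4517,  0.0226,  1.3708, -0.0569]), 'qd': array([ 0.0003, -0.0001,  0.0021, -0.0016, -0.0004,  0.0007, -0.0012]), 'joint_torque': array([ -0.0009, -49.1285,  -0.4045, -31.2526,  -0.0641,   0.0436,
         0.0002]), 'position': array([ 0.2747, -0.5885,  0.2215]), 'tool_rot': array([-3.0651, -0.6803,  0.0008]), 'ft_force': array([-0.1925, -0.1215,  0.5989]), 'torque': array([ 0.0002,  0.0272, -0.0189]), 'grip_force': 0.0, 'grip_width': 0.9983367721147934} 0.0187
[-0.1379  0.5368  0.7238] [[-0.481, 0.587, -0.651], [-0.876, -0.332, 0.349], [-0.012, 0.739, 0.674]] 404.53643842792127 [-0.12  0.    0.    0.    0.  ]
[ 0.7838 -0.68    0.7015] [[0.948, -0.183, 0.262], [0.319, 0.525, -0.789], [0.007, 0.831, 0.556]] 446.0182320210688 [-0.0892  0.      0.      0.      0.    ]
[ 0.3493 -0.5524  0.3832] [[0.423, 0.864, 0.273], [-0.906, 0.403, 0.126], [-0.001, -0.301, 0.954]] 272.3686867071383 [-0.0448  0.      0.      0.      0.    ]
```

View pics/scene0.png

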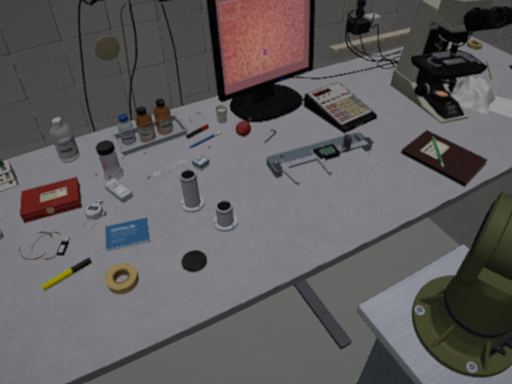

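View pics/side0.png

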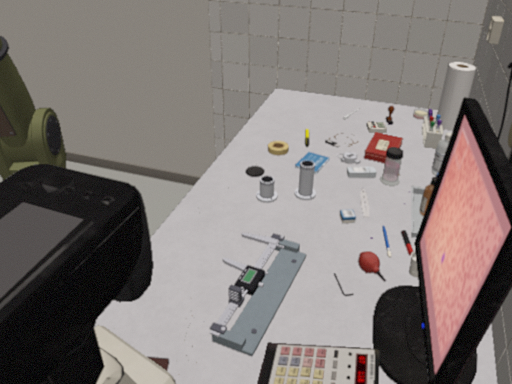

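```bash
python3 - <<'E'
from h import *
np.set_printoptions(precision=4,suppress=True)
a=grab("scene");b=grab("side")
print("scene tube base",onz(a,[[192,203],[226,222],[194,261]],0.004))
print("side",onz(b,[[305,194],[267,196],[255,171]],0.004))
print("jaws tips scene",onz(a,[[297,182],[328,173]],.03),"side",onz(b,[[243,236],[224,263]],.03))
ca=cv2.resize(a["pixels"][115:240,165:385],None,fx=3.6,fy=3.6,interpolation=2)
cb=cv2.resize(b["pixels"][150:355,190:345],None,fx=2.9,fy=2.9,interpolation=2)
cv2.imwrite("pics/ca.png",ca[...,::-1]);cv2.imwrite("pics/cb.png",cb[...,::-1])
E
```

```text
scene tube base [[0.5815 0.3457 0.004 ]
 [0.4806 0.2981 0.004 ]
 [0.4098 0.41   0.004 ]]
side [[0.5854 0.3401 0.004 ]
 [0.4881 0.2957 0.004 ]
 [0.4135 0.4112 0.004 ]]
jaws tips scene [[ 0.4942  0.0887  0.03  ]
 [ 0.4838 -0.0015  0.03  ]] side [[ 0.4962  0.0818  0.03  ]
 [ 0.4888 -0.0187  0.03  ]]
```

View pics/ca.png

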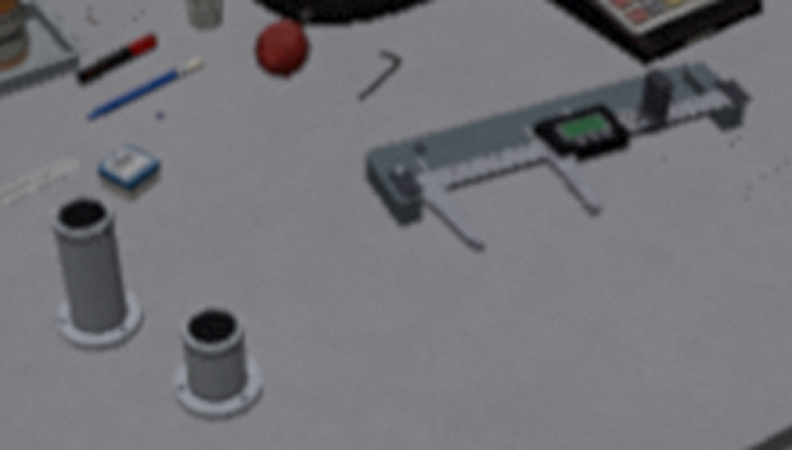

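View pics/cb.png

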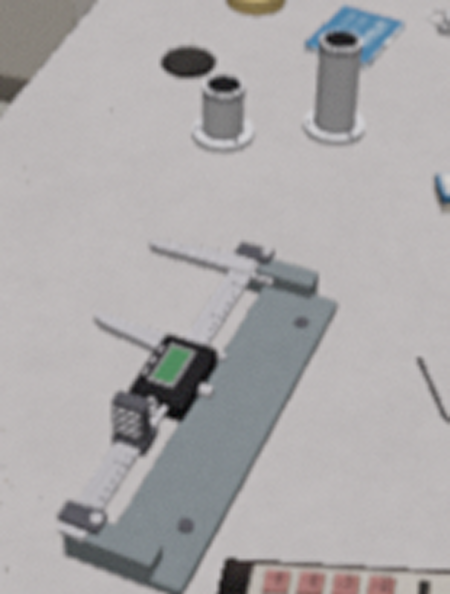

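```bash
cat > m.py <<'E'
from h import *
np.set_printoptions(precision=4,suppress=True)
a=grab("scene");b=grab("side")
A=lambda *p:np.array(p)/3.6+[165,115]
B=lambda *p:np.array(p)/2.9+[190,150]
def tri(u,v):
    d,e=ray(a,u)[0],ray(b,v)[0]
    s=np.linalg.lstsq(np.c_[d,-e],b["o"]-a["o"],rcond=None)[0]
    p,q=a["o"]+s[0]*d,b["o"]+s[1]*e
    return (p+q)/2,np.linalg.norm(p-q)
for n,u,v,z in[("tubetop",(83,213),(341,40),.1),("flange",(99,318),(334,125),.008),("shorttop",(213,326),(223,84),.058),("cap",None,(188,62),.009),("ftip",(480,247),(152,246),.03),("mtip",(597,210),(97,320),.03),("thumb",None,(130,416),.0535),("screw+",(420,148),(302,322),.012),("screw-",None,(185,525),.012),("corner+",(372,155),(335,303),.012),("corner-",None,(182,590),.012)]:
    print(n, tri(A(u),B(v)) if u else "", "b",onz(b,B(v),z)[0], "a",onz(a,A(u),z)[0] if u else "")
E
python3 m.py
```

```text
tubetop (array([0.5843, 0.3432, 0.0986]), np.float64(0.0027613211697810657)) b [0.5854 0.3428 0.1   ] a [0.5808 0.3432 0.1   ]
flange (array([0.5835, 0.3451, 0.0022]), np.float64(0.0031973443366319926)) b [0.586  0.3387 0.008 ] a [0.5758 0.3461 0.008 ]
shorttop (array([0.4851, 0.2978, 0.0571]), np.float64(0.002382311037314394)) b [0.4861 0.2979 0.058 ] a [0.4829 0.2976 0.058 ]
cap  b [0.4164 0.4011 0.009 ] a 
ftip (array([0.4913, 0.0876, 0.027 ]), np.float64(0.002509224400867505)) b [0.4934 0.0854 0.03  ] a [0.4873 0.0891 0.03  ]
mtip (array([ 0.4825, -0.0091,  0.0271]), np.float64(0.0018968194769267744)) b [ 0.4844 -0.0112  0.03  ] a [ 0.479  -0.0073  0.03  ]
thumb  b [ 0.5517 -0.1153  0.0535] a 
screw+ (array([0.6269, 0.0556, 0.0114]), np.float64(0.0034959156995223294)) b [0.6282 0.0566 0.012 ] a [0.6242 0.0555 0.012 ]
screw-  b [ 0.6056 -0.1578  0.012 ] a 
corner+ (array([0.6446, 0.0899, 0.0064]), np.float64(0.0054511138417691184)) b [0.6474 0.0865 0.012 ] a [0.6352 0.0927 0.012 ]
corner-  b [ 0.6203 -0.2064  0.012 ] a
```

>>> {"method": "jog_arm", "body": {"moves": [0.1,-0.08,-0.01,0,0,-0.06,1,0.2,-0.155,-0.025,0,0,-0.12,1,0.3,-0.23,-0.04,0,0,-0.18,1,0.4,-0.31,-0.05,0,0,-0.25,1,0.5,-0.39,-0.06,0,0,-0.31,1,0.6,-0.47,-0.07,0,0,-0.37,1,0.7,-0.545,-0.085,0,0,-0.43,1,0.8,-0.62,-0.1,0,0,-0.5,1]}}

```text
time: 1.35
position: [0.4149, -0.3168, 0.253]
tool_rot: [2.782, 1.458, 0.0]
ft_force: [0.1, -0.3, 0.4]
grip_width: 1.0
grip_force: 0.0
```

```bash
cat >> h.py <<'E'
def plan(P,yawdeg):
    s=ctrl.get_state();T=R.from_rotvec(s["tool_rot"])
    G=R.from_matrix(np.array([[np.cos(y:=np.radians(yawdeg)),np.sin(y),0],[np.sin(y),-np.cos(y),0],[0,0,-1]]).reshape(3,3))
    print("at",s["position"].round(4),"shift",(T.inv().apply(np.array(P)-s["position"])/.3).round(3),"turn",((T.inv()*G).as_rotvec()/np.radians(60)).round(3))
E
python3 -c "
from h import *
plan([.54,-.07,.26],84.5)"
```

```text
at [ 0.4149 -0.3168  0.253 ] shift [ 0.914 -0.126 -0.024] turn [ 0.     0.    -0.487]
```

>>> {"method": "jog_arm", "body": {"moves": [0.13,-0.018,-0.003,0,0,-0.07,1,0.26,-0.036,-0.006,0,0,-0.14,1,0.39,-0.054,-0.009,0,0,-0.21,1,0.52,-0.072,-0.012,0,0,-0.28,1,0.65,-0.09,-0.015,0,0,-0.35,1,0.78,-0.108,-0.018,0,0,-0.42,1,0.914,-0.126,-0.024,0,0,-0.487,1,0.914,-0.126,-0.024,0,0,-0.487,1]}}

```text
time: 2.35
position: [0.5411, -0.0668, 0.2599]
tool_rot: [-2.319, -2.118, -0.003]
ft_force: [0.4, -0.2, -0.4]
grip_width: 1.0
grip_force: 0.0
```

```bash
python3 -c "
from h import *
w=grab('wrist');save(w,'w1.png');np.savez('w1.npz',**{k:w[k] for k in('o','R','K','D')})
plan([.584,.343,.16],84.5)"
```

```text
at [ 0.5403 -0.0697  0.2596] shift [1.383 0.015 0.333] turn [-0.    -0.     0.001]
```

View pics/w1.png

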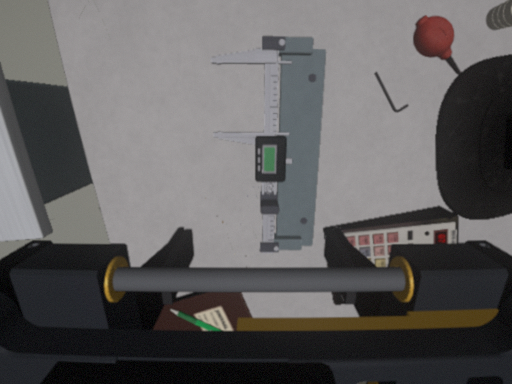

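```bash
python3 -c "
import cv2
i=cv2.imread('pics/w1.png')[25:255,195:335]
i=cv2.resize(i,None,fx=2.6,fy=2.6,interpolation=cv2.INTER_CUBIC);i=cv2.convertScaleAbs(i,alpha=1.3);cv2.imwrite('pics/w1c.png',i)"
```

```text
(no output)
```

View pics/w1c.png

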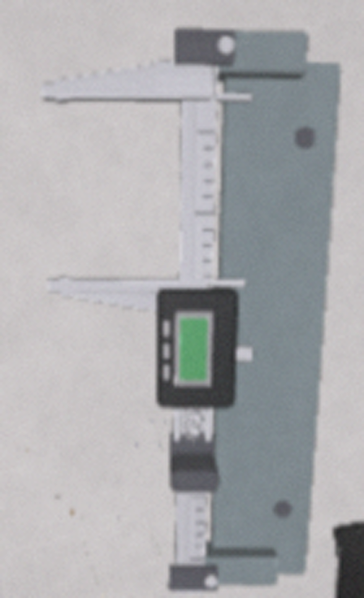

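```bash
python3 - <<'E'
from h import *
np.set_printoptions(precision=4,suppress=True)
w=dict(np.load('w1.npz'))
C=lambda *p:np.array(p)/2.6+[195,25]
f=onz(w,C((45,98),(178,100)),.034); m=onz(w,C((50,280),(178,282)),.034)
sc=onz(w,C((304,138),(282,509)),.012); bl=onz(w,C((181,130),(178,555)),.032); br=onz(w,C((218,130),(207,540)),.032)
print(f,m,sc,bl,br,sep='\n')
for n,(p,q) in dict(sc=sc[::-1],bl=bl[::-1],br=br[::-1]).items(): d=q-p; print(n,np.degrees(np.arctan2(-d[0],d[1])))
for n,(p,q) in dict(f=f,m=m).items(): d=q-p; print(n,np.degrees(np.arctan2(d[1],d[0])))
yaw=np.radians(-5.5); ex=np.array([np.cos(yaw),np.sin(yaw)]);ey=np.array([-ex[1],ex[0]])
print('opening',(f.mean(0)-m.mean(0))[:2]@ey)
print("lug rows top/bot", onz(w,C((193,465),(193,490)),.07), onz(w,C((193,490)),.035))
E
```

```text
[[0.4936 0.0833 0.034 ]
 [0.56   0.076  0.034 ]]
[[ 0.484  -0.0063  0.034 ]
 [ 0.5522 -0.0137  0.034 ]]
[[ 0.6267  0.0546  0.012 ]
 [ 0.6053 -0.1596  0.012 ]]
[[ 0.5604  0.0621  0.032 ]
 [ 0.5384 -0.1753  0.032 ]]
[[ 0.5792  0.0604  0.032 ]
 [ 0.5566 -0.167   0.032 ]]
sc -5.699778674715512
bl -5.2992879463081595
br -5.668813162052897
f -6.204441726754228
m -6.197247709597275
opening 0.0900485104161871
lug rows top/bot [[ 0.5516 -0.1054  0.07  ]
 [ 0.5505 -0.1194  0.07  ]] [[ 0.5507 -0.1329  0.035 ]]
```

>>> {"method": "jog_arm", "body": {"moves": [0.1,0,0,0,0,0,1,0.25,0,0,0,0,0,1,0.4,0,0,0,0,0,1,0.55,0,0,0,0,0,1,0.7,0,0,0,0,0,1,0.85,0,0,0,0,0,1,0.95,0,0,0,0,0,1,1.0,0,0,0,0,0,1]}}

```text
time: 3.4
position: [0.5697, 0.2269, 0.2594]
tool_rot: [-2.329, -2.108, 0.001]
ft_force: [0.3, 0.2, -0.0]
grip_width: 0.998
grip_force: 0.0
```

>>> {"method": "jog_arm", "body": {"moves": [0.06,0,0.02,0,0,0,1,0.12,0.0,0.04,0,0,0,1,0.18,0.0,0.06,0,0,0,1,0.24,0.01,0.08,0,0,0,1,0.28,0.015,0.1,0,0,0,1,0.3,0.015,0.12,0,0,0,1,0.3,0.015,0.13,0,0,0,1,0.3,0.015,0.13,0,0,0,1]}}

```text
time: 4.4
position: [0.5836, 0.3142, 0.2204]
tool_rot: [2.331, 2.106, -0.001]
ft_force: [0.1, -1.0, -0.2]
grip_width: 1.0
grip_force: 0.0
```

```bash
python3 - <<'E'
from h import *
np.set_printoptions(precision=4,suppress=True)
w=grab('wrist')
e=(np.array([.584,.3435,.1]))
print(proj(w,[[.584,.3435,.1],[.584,.3435,.008],[.485,.298,.058]]))
c=proj(w,[e])[0].astype(int)
px=w['pixels'].copy()
t=np.linspace(0,6.283,60)
for r,z,col in[(.02,.1,(255,0,0)),(.03,.008,(0,255,0))]:
    for p in proj(w,np.c_[.584+r*np.cos(t),.3435+r*np.sin(t),0*t+z]): cv2.circle(px,tuple(p.round().astype(int)),0,col,-1)
cv2.imwrite('pics/w2.png',px[...,::-1]);np.savez('w2.npz',**{k:w[k] for k in('o','R','K','D','pixels')})
plan([.584,.3435,.052],84.5)
E
```

```text
[[256.7917 165.03  ]
 [257.1879 152.0824]
 [182.6274 202.0188]]
at [0.5838 0.3142 0.2208] shift [ 0.098 -0.009  0.563] turn [ 0.     0.001 -0.005]
```

View pics/w2.png

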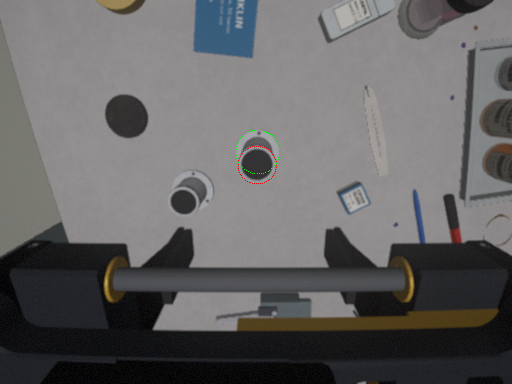

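>>> {"method": "jog_arm", "body": {"moves": [0.05,-0.004,0.03,0,0,0,1,0.098,-0.009,0.1,0,0,0,1,0.098,-0.009,0.22,0,0,0,1,0.098,-0.009,0.34,0,0,0,1,0.098,-0.009,0.45,0,0,0,1,0.098,-0.009,0.53,0,0,0,1,0.098,-0.009,0.56,0,0,0,1,0.098,-0.009,0.56,0,0,0,1]}}

```text
time: 5.45
position: [0.583, 0.345, 0.0517]
tool_rot: [-2.329, -2.108, 0.002]
ft_force: [0.3, 0.2, -0.7]
grip_width: 1.004
grip_force: 0.0
```

>>> {"method": "jog_arm", "body": {"moves": [0,0,0,0,0,0,0.2,0,0,0,0,0,0,0,0,0,0,0,0,0,-0.2,0,0,0,0,0,0,-0.4,0,0,0,0,0,0,-0.6,0,0,0,0,0,0,-0.6,0,0,0,0,0,0,-0.6,0,0,0,0,0,0,-0.6], "newtons": 15}}

```text
time: 6.45
position: [0.584, 0.3444, 0.0527]
tool_rot: [2.33, 2.107, 0.0]
ft_force: [0.5, -0.7, -0.4]
grip_width: 0.457
grip_force: 15.0
```

>>> {"method": "jog_arm", "body": {"moves": [0,0,-0.05,0,0,0,-0.6,0,0,-0.13,0,0,0,-0.6,0,0,-0.22,0,0,0,-0.6,0,0,-0.3,0,0,0,-0.6,-0.08,0,-0.36,0,0,0,-0.6,-0.18,0,-0.38,0,0,0,-0.6,-0.26,0,-0.38,0,0,0,-0.6,-0.3,0,-0.38,0,0,0,-0.6]}}

```text
time: 7.45
position: [0.5749, 0.2535, 0.1674]
tool_rot: [2.331, 2.105, -0.0]
ft_force: [-0.7, 1.0, -1.3]
grip_width: 0.459
grip_force: 15.0
```

```bash
python3 -c "
from h import *
s=ctrl.get_state();print(s['grip_width'],s['ft_force'])
plan([.5195,.0353,.15],84.3)"
```

```text
0.45852578008497413 [-0.68621209  1.04107194 -1.31429014]
at [0.5749 0.2535 0.1674] shift [-0.742 -0.11   0.058] turn [ 0.001  0.001 -0.002]
```

>>> {"method": "jog_arm", "body": {"moves": [-0.08,-0.01,0,0,0,0,-0.6,-0.2,-0.03,0,0,0,0,-0.6,-0.34,-0.05,0,0,0,0,-0.6,-0.48,-0.07,0,0,0,0,-0.6,-0.6,-0.09,0,0,0,0,-0.6,-0.69,-0.105,0,0,0,0,-0.6,-0.742,-0.11,0,0,0,0,-0.6,-0.742,-0.11,0,0,0,0,-0.6]}}

```text
time: 8.45
position: [0.5197, 0.0365, 0.1669]
tool_rot: [2.331, 2.106, 0.0]
ft_force: [-0.6, 0.9, -1.2]
grip_width: 0.461
grip_force: 15.0
```

```bash
python3 - <<'E'
from h import *
np.set_printoptions(precision=4,suppress=True)
s=ctrl.get_state();print(s['ft_force'])
plan([.5195,.0353,.0535],84.3)
w=grab('wrist');b=grab('side');a=grab('scene')
O=np.array([.5603,-.0392]);y=np.radians(-5.7);ex=np.array([np.cos(y),np.sin(y)]);ey=np.array([-ex[1],ex[0]])
L=lambda x,yy,z:np.r_[O+x*ex+yy*ey,z]
t=np.linspace(0,6.283,80)
out=[]
for im in(b,a):
    px=im['pixels'].copy()
    pts=[L(-.08+.07*k,yy,.034) for k in np.linspace(0,1,20) for yy in(.115,.025)]+[L(-.048+.03*np.cos(q),.07+.03*np.sin(q),0) for q in t]
    for p in proj(im,pts): cv2.circle(px,tuple(p.round().astype(int)),0,(255,0,0),-1)
    c=proj(im,L(-.03,.05,.05))[0].astype(int)
    out.append(cv2.resize(px[c[1]-75:c[1]+75,c[0]-66:c[0]+66],None,fx=3,fy=3,interpolation=2))
cv2.imwrite('pics/p1.png',np.hstack(out)[...,::-1])
E
```

```text
[-0.571   0.856  -1.1953]
at [0.5197 0.0365 0.1669] shift [-0.004 -0.     0.378] turn [ 0.     0.    -0.002]
```

View pics/p1.png

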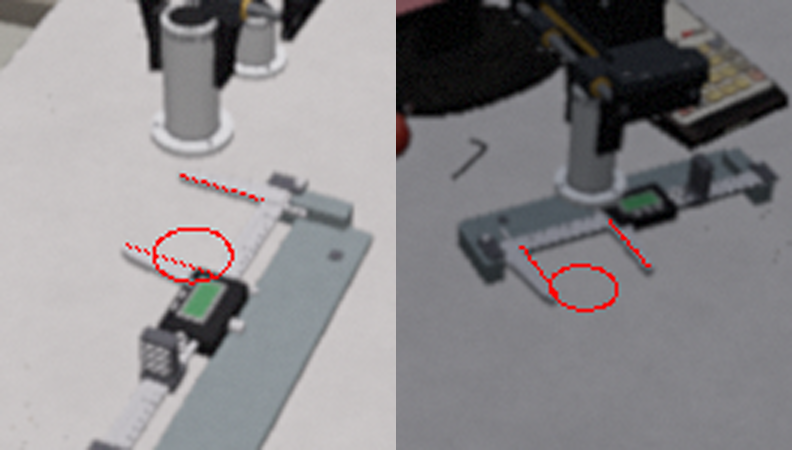

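>>> {"method": "jog_arm", "body": {"moves": [-0.004,0,0.04,0,0,0,-0.6,-0.004,0,0.1,0,0,0,-0.6,-0.004,0,0.16,0,0,0,-0.6,-0.004,0,0.22,0,0,0,-0.6,-0.004,0,0.28,0,0,0,-0.6,-0.004,0,0.33,0,0,0,-0.6,-0.004,0,0.36,0,0,0,-0.6,-0.004,0,0.365,0,0,0,-0.6]}}

```text
time: 9.6
position: [0.5192, 0.0356, 0.0566]
tool_rot: [-2.33, -2.107, 0.001]
ft_force: [0.1, -0.0, -1.5]
grip_width: 0.456
grip_force: 15.0
```

>>> {"method": "jog_arm", "body": {"moves": [0.01,0,0,0,0,0,-0.6,0.02,0,0,0,0,0,-0.6,0.035,0,0,0,0,0,-0.6,0.05,0,0,0,0,0,-0.6,0.053,0,0.004,0,0,0,-0.6,0.053,0,0.008,0,0,0,-0.6,0.053,0,0.012,0,0,0,-0.6,0.053,0,0.013,0,0,0,-0.6]}}

```text
time: 10.6
position: [0.5209, 0.0512, 0.0531]
tool_rot: [-2.33, -2.107, 0.001]
ft_force: [0.1, -0.7, -2.3]
grip_width: 0.456
grip_force: 15.0
```

>>> {"method": "jog_arm", "body": {"moves": [0,0,0.001,0,0,0,-0.6,0,0,0.002,0,0,0,-0.6,0,0,0.003,0,0,0,-0.6,0,0,0.003,0,0,0,-0.6,0,0,0.003,0,0,0,-0.6,0,0,0.003,0,0,0,-0.6,0,0,0.003,0,0,0,-0.6,0,0,0.003,0,0,0,-0.6]}}

```text
time: 11.6
position: [0.5211, 0.0514, 0.0526]
tool_rot: [2.33, 2.107, 0.0]
ft_force: [-0.8, -0.2, 1.2]
grip_width: 0.455
grip_force: 15.0
```

Touching the desk. Let go slowly, then rise.

>>> {"method": "jog_arm", "body": {"moves": [0,0,0,0,0,0,0,0,0,0,0,0,0,0.2,0,0,0,0,0,0,0.4,0,0,0,0,0,0,0.7,0,0,0,0,0,0,1,0,0,0,0,0,0,1,0,0,-0.03,0,0,0,1,0,0,-0.08,0,0,0,1]}}

```text
time: 12.6
position: [0.5208, 0.0515, 0.077]
tool_rot: [-2.33, -2.107, 0.001]
ft_force: [0.5, -0.6, -0.1]
grip_width: 0.992
grip_force: 0.0
```

>>> {"method": "jog_arm", "body": {"moves": [0,0,-0.1,0,0,0,1,0,0,-0.22,0,0,0,1,0,0,-0.34,0,0,0,1,-0.1,0,-0.4,0,0,0,1,-0.25,0.02,-0.42,0,0,0,1,-0.4,0.03,-0.42,0,0,0,1,-0.5,0.04,-0.42,0,0,0,1,-0.5,0.04,-0.42,0,0,0,1]}}

```text
time: 13.6
position: [0.5179, -0.102, 0.2034]
tool_rot: [2.334, 2.1, -0.0]
ft_force: [0.3, 1.0, 0.4]
grip_width: 0.998
grip_force: 0.0
```

```bash
python3 - <<'E'
from h import *
np.set_printoptions(precision=4,suppress=True)
s=ctrl.get_state();print(s['position'],s['time'])
w=grab('wrist')
np.savez('w3.npz',**{k:w[k] for k in('o','R','K','D','pixels')})
px=w['pixels'][20:240,170:370];cv2.imwrite('pics/w3.png',cv2.resize(px,None,fx=2.7,fy=2.7,interpolation=2)[...,::-1])
E
```

```text
[ 0.5179 -0.102   0.2034] 13.6
```

View pics/w3.png

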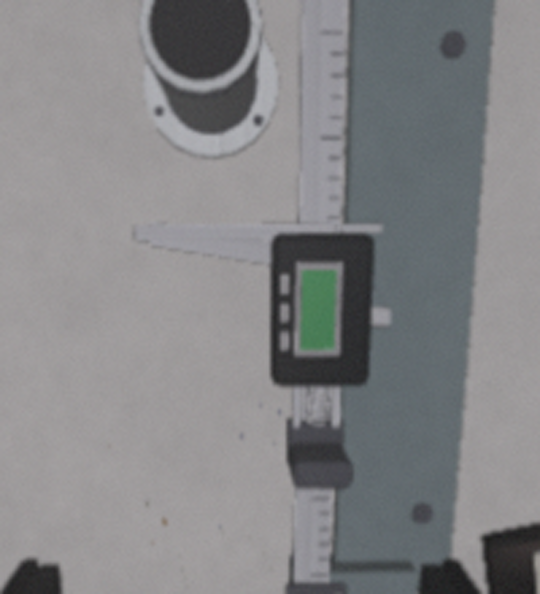

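```bash
python3 - <<'E'
from h import *
np.set_printoptions(precision=4,suppress=True)
w=dict(np.load('w3.npz'))
C=lambda *p:np.array(p)/2.7+[170,20]
O=np.array([.5603,-.0392]);y=np.radians(-5.7);ex=np.array([np.cos(y),np.sin(y)]);ey=np.array([-ex[1],ex[0]])
def loc(u,z):
    P=onz(w,C(u),z)[0]; d=P[:2]-O; return P,"loc",d@ex,d@ey
for n,u,z in[("lug rear L",(297,487),.07),("lug rear R",(350,487),.07),("lug fr L",(291,457),.07),("jaw tip",(135,226),.034),("jaw in",(270,225),.034),("tube top",(201,30),.1),("flange",(210,157),.008),("screw",(422,513),.012),("beamL",(302,200),.032),("beamR",(344,200),.032)]: print(n,*loc(u,z))
for yy in(-.084-.030,): plan(np.r_[O+yy*ey,.13],84.3)
E
```

```text
lug rear L [ 0.5401 -0.1187  0.07  ] loc -0.012189861900075805 -0.08110834156854894
lug rear R [ 0.5624 -0.1211  0.07  ] loc 0.010270431243775966 -0.08126948460242873
lug fr L [ 0.5387 -0.1053  0.07  ] loc -0.014924991762348804 -0.06788117779286673
jaw tip [ 0.4827 -0.0061  0.034 ] loc -0.08055237011912311 0.0252327032178133
jaw in [ 0.5402 -0.0119  0.034 ] loc -0.022707000139273674 0.025181238716348295
tube top [0.521  0.0492 0.1   ] loc -0.04791137059754612 0.08410055549956212
flange [0.5172 0.0207 0.008 ] loc -0.04883128476695268 0.05533162973568481
screw [ 0.6057 -0.1594  0.012 ] loc 0.057101358825354956 -0.11507880169642593
beamL [ 0.5549 -0.0031  0.032 ] loc -0.009000019333197204 0.03538370742021334
beamR [ 0.5727 -0.0049  0.032 ] loc 0.008968507445078292 0.03533452985177738
at [ 0.5181 -0.0996  0.2034] shift [-0.165  0.12   0.245] turn [ 0.001 -0.    -0.003]
```

>>> {"method": "jog_arm", "body": {"moves": [-0.04,0.03,0.02,0,0,0,0.5,-0.09,0.06,0.06,0,0,0,0,-0.14,0.1,0.12,0,0,0,-0.5,-0.165,0.12,0.18,0,0,0,-1,-0.165,0.12,0.23,0,0,0,-1,-0.165,0.12,0.245,0,0,0,-1,-0.165,0.12,0.245,0,0,0,-1,-0.165,0.12,0.245,0,0,0,-1]}}

```text
time: 14.65
position: [0.5493, -0.1516, 0.1298]
tool_rot: [2.328, 2.107, 0.001]
ft_force: [0.8, -0.1, 0.3]
grip_width: 0.172
grip_force: 0.0
```

```bash
python3 - <<'E'
from h import *
O=np.array([.5603,-.0392]);ey=np.array([.0993,.995])
plan(np.r_[O-.114*ey,.047],84.3)
E
```

```text
at [ 0.5493 -0.1516  0.1298] shift [-0.003 -0.001  0.276] turn [ 0.001  0.001 -0.   ]
```

>>> {"method": "jog_arm", "body": {"moves": [0,0,0.02,0,0,0,-1,0,0,0.06,0,0,0,-1,0,0,0.11,0,0,0,-1,0,0,0.16,0,0,0,-1,0,0,0.21,0,0,0,-1,0,0,0.25,0,0,0,-1,0,0,0.276,0,0,0,-1,0,0,0.276,0,0,0,-1]}}

```text
time: 15.65
position: [0.5485, -0.1517, 0.0455]
tool_rot: [-2.329, -2.107, 0.001]
ft_force: [0.5, -0.7, -0.0]
grip_width: 0.004
grip_force: 0.0
```

```bash
python3 - <<'E'
from h import *
np.set_printoptions(precision=4,suppress=True)
s=ctrl.get_state();print(s['position'],s['grip_width'],s['ft_force'])
b=grab('side');c=proj(b,[.55,-.1,.06])[0].astype(int)
px=b['pixels'][c[1]-90:c[1]+60,c[0]-75:c[0]+75];cv2.imwrite('pics/b4.png',cv2.resize(px,None,fx=3,fy=3,interpolation=2)[...,::-1])
E
```

```text
[ 0.5485 -0.1517  0.0455] 0.003870867486134695 [ 0.5437 -0.7384 -0.0187]
```

View pics/b4.png

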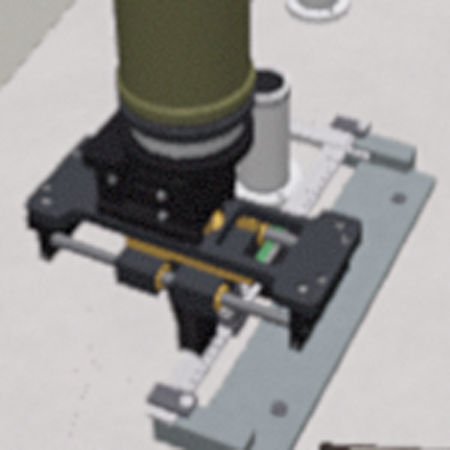

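>>> {"method": "jog_arm", "body": {"moves": [0.012,0,0,0,0,0,-1,0.024,0,0,0,0,0,-1,0.034,0,0,0,0,0,-1,0.044,0,0,0,0,0,-1,0.054,0,0,0,0,0,-1,0.064,0,0,0,0,0,-1,0.074,0,0,0,0,0,-1,0.084,0,0,0,0,0,-1]}}

```text
time: 16.7
position: [0.5513, -0.127, 0.0462]
tool_rot: [2.33, 2.107, -0.001]
ft_force: [-0.8, -0.3, 0.6]
grip_width: 0.005
grip_force: 0.6
```

>>> {"method": "jog_arm", "body": {"moves": [0.01,0,0,0,0,0,-1,0.02,0,0,0,0,0,-1,0.03,0,0,0,0,0,-1,0.04,0,0,0,0,0,-1,0.05,0,0,0,0,0,-1,0.06,0,0,0,0,0,-1,0.07,0,0,0,0,0,-1,0.08,0,0,0,0,0,-1]}}

```text
time: 17.7
position: [0.5538, -0.1027, 0.0461]
tool_rot: [-2.33, -2.107, 0.0]
ft_force: [0.6, -1.0, 0.1]
grip_width: 0.007
grip_force: 0.5
```

>>> {"method": "jog_arm", "body": {"moves": [0.008,0,0,0,0,0,-1,0.016,0,0,0,0,0,-1,0.024,0,0,0,0,0,-1,0.032,0,0,0,0,0,-1,0.038,0,0,0,0,0,-1,0.044,0,0,0,0,0,-1,0.05,0,0,0,0,0,-1,0.056,0,0,0,0,0,-1]}}

```text
time: 18.7
position: [0.5554, -0.0862, 0.0461]
tool_rot: [2.33, 2.107, -0.0]
ft_force: [-1.2, -2.0, 0.9]
grip_width: 0.008
grip_force: 1.1
```

```bash
cat > look.py <<'E'
from h import *
import sys
O=np.array([.5603,-.0392]);ey=np.array([.0993,.995]);s=ctrl.get_state()
print("TCP local y",(s['position'][:2]-O)@ey,"F along y",s['ft_force'][:2]@ey)
a=grab('scene');b=grab('side');o=[]
for im,q,dy in((a,[.53,.0,.05],0),(b,[.53,.06,.05],0)):
    c=proj(im,q)[0].astype(int);o.append(cv2.resize(im['pixels'][c[1]-60:c[1]+60,c[0]-65:c[0]+65],None,fx=3,fy=3,interpolation=2))
cv2.imwrite('pics/'+sys.argv[1],np.hstack(o)[...,::-1])
E
python3 look.py l1.png
```

```text
TCP local y -0.04724661967113759 F along y -2.152309554054403
```

View pics/l1.png

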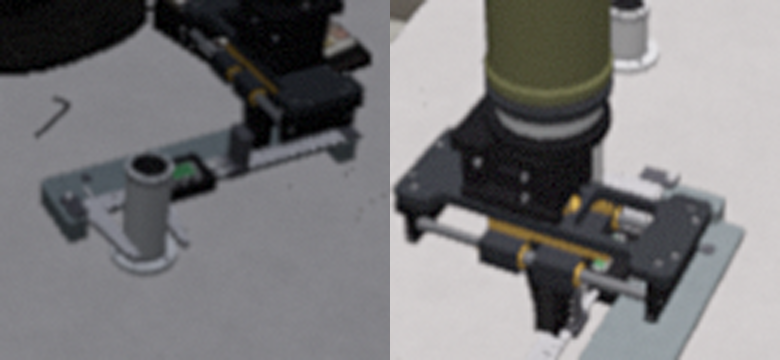

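>>> {"method": "jog_arm", "body": {"moves": [0.003,0,0,0,0,0,-1,0.006,0,0,0,0,0,-1,0.009,0,0,0,0,0,-1,0.012,0,0,0,0,0,-1,0.015,0,0,0,0,0,-1,0.018,0,0,0,0,0,-1,0.02,0,0,0,0,0,-1,0.02,0,0,0,0,0,-1]}}

```text
time: 19.8
position: [0.556, -0.0804, 0.0461]
tool_rot: [2.33, 2.107, -0.0]
ft_force: [-0.4, -4.3, 1.1]
grip_width: 0.005
grip_force: 1.8
```

```bash
cat > f.py <<'E'
from h import *
O=np.array([.5603,-.0392]);ey=np.array([.0993,.995]);L=[];F=[];Q=[]
for i in range(8):
    s=ctrl.get_state();L.append((s['position'][:2]-O)@ey);F.append(s['ft_force'][:2]@ey);im=grab('scene')
print("TCP y",np.mean(L),"F",np.mean(F),np.std(F)/8**.5,"t",s['time'])
cv2.imwrite("pics/f_%.2f.png"%s['time'],im['pixels'][...,::-1])
E
python3 f.py
```

```text
TCP y -0.04138887424062257 F -3.8889477167604496 0.13258773681740335 t 20.15
```

>>> {"method": "jog_arm", "body": {"moves": [0.002,0,0,0,0,0,-1,0.004,0,0,0,0,0,-1,0.006,0,0,0,0,0,-1,0.008,0,0,0,0,0,-1,0.01,0,0,0,0,0,-1,0.01,0,0,0,0,0,-1,0.01,0,0,0,0,0,-1,0.01,0,0,0,0,0,-1]}}

```text
time: 21.2
position: [0.5563, -0.0773, 0.0461]
tool_rot: [2.33, 2.107, -0.0]
ft_force: [-2.3, -4.1, 2.3]
grip_width: 0.004
grip_force: 2.3
```

```bash
python3 f.py
```

```text
TCP y -0.0383064110928365 F -4.600503030755924 0.23352424086974938 t 21.55
```

>>> {"method": "jog_arm", "body": {"moves": [0.001,0,0,0,0,0,-1,0.002,0,0,0,0,0,-1,0.003,0,0,0,0,0,-1,0.004,0,0,0,0,0,-1,0.004,0,0,0,0,0,-1,0.004,0,0,0,0,0,-1,0.004,0,0,0,0,0,-1,0.004,0,0,0,0,0,-1]}}

```text
time: 22.6
position: [0.5564, -0.0762, 0.0461]
tool_rot: [2.33, 2.107, -0.0]
ft_force: [-1.5, -4.7, 1.1]
grip_width: 0.005
grip_force: 2.5
```

```bash
python3 f.py
```

```text
TCP y -0.03715831142062276 F -5.023043674626134 0.15928350659907897 t 22.95
```

>>> {"method": "jog_arm", "body": {"moves": [0,0,0,0,0,0,-1,0,0,0,0,0,0,-1,0,0,0,0,0,0,-1,0,0,0,0,0,0,-1,-0.005,0,0,0,0,0,-1,-0.01,0,0,0,0,0,-1,-0.016,0,0,0,0,0,-1,-0.022,0,0,0,0,0,-1]}}

```text
time: 24.0
position: [0.5559, -0.0823, 0.0461]
tool_rot: [-2.33, -2.107, -0.001]
ft_force: [-1.4, -3.8, 1.3]
grip_width: 0.008
grip_force: 1.5
```

>>> {"method": "jog_arm", "body": {"moves": [-0.01,0,0,0,0,0,-1,-0.025,0,0,0,0,0,-1,-0.05,0,0,0,0,0,-1,-0.09,0,0,0,0,0,-1,-0.13,0,-0.04,0,0,0,-1,-0.16,0,-0.14,0,0,0,-1,-0.18,0,-0.26,0,0,0,-1,-0.18,0,-0.36,0,0,0,-1]}}

```text
time: 25.0
position: [0.5507, -0.138, 0.1565]
tool_rot: [2.331, 2.104, 0.001]
ft_force: [-0.1, -0.0, -0.4]
grip_width: 0.001
grip_force: 0.0
```

>>> {"method": "jog_arm", "body": {"moves": [0,0,-0.05,0,0,0,-1,0,0,-0.1,0,0,0,-1,0,0,-0.15,0,0,0,-1,0,0,-0.18,0,0,0,-1,0,0,-0.2,0,0,0,-1,0,0,-0.2,0,0,0,-1,0,0,-0.2,0,0,0,-1,0,0,-0.2,0,0,0,-1]}}

```text
time: 26.0
position: [0.5501, -0.1363, 0.2136]
tool_rot: [-2.33, -2.107, 0.001]
ft_force: [0.1, 0.7, -0.1]
grip_width: 0.007
grip_force: 0.0
```

```bash
python3 - <<'E'
from h import *
np.set_printoptions(precision=4,suppress=True)
w=grab('wrist');save(w,'w5.png');p=w['pixels'].astype(int)
O=np.array([.5603,-.0392]);ex=np.array([.995,-.0993]);ey=np.array([.0993,.995])
L=lambda x,y,z:np.r_[O+x*ex+y*ey,z]
def loc(u,z):
    P=onz(w,u,z)[0]; d=P[:2]-O; return np.array([d@ex,d@ey])
# green display centroid (at z .041), and dark tube bore at rim
g=(p[...,1]-p[...,0]>35)&(p[...,1]-p[...,2]>20); v,u=np.nonzero(g)
c=proj(w,L(-.048,.095,.1))[0]; print('pred tube top px',c,'green n',g.sum())
i=(abs(u-c[0])<150)&(abs(v-c[1])<200)
print('display loc',loc([[np.median(u[i]),np.median(v[i])]],.041))
w3=dict(np.load('w3.npz'));q=w3['pixels'].astype(int);v3,u3=np.nonzero((q[...,1]-q[...,0]>35)&(q[...,1]-q[...,2]>20)&(np.arange(384)[:,None]<220))
P=onz(w3,[[np.median(u3),np.median(v3)]],.041)[0][:2]-O;print('display before',P@ex,P@ey)
x,y=c.astype(int);m=(p.sum(2)<200).astype(np.uint8)
n,lab,st,ce=cv2.connectedComponentsWithStats(m)
for k in range(1,n):
    if st[k,4]>150: print(st[k],ce[k],loc([ce[k]],.1), loc([ce[k]],.07))
E
```

```text
pred tube top px [204.7037 -17.6395] green n 393
display loc [-0.0029  0.0402]
display before -0.0029804291902252463 -0.009228956878315292
[    0     0   512   384 70454] [281.658 286.392] [ 0.026  -0.2131] [ 0.029  -0.2349]
[ 240   32   39   62 1349] [261.9155  63.0059] [0.0019 0.029 ] [0.0023 0.0336]
[   0   45   60  137 5543] [ 22.2087 117.5304] [-0.2398 -0.0169] [-0.2658 -0.0172]
```

```bash
python3 - <<'E'
from h import *
np.set_printoptions(precision=4,suppress=True)
O=np.array([.5603,-.0392]);ex=np.array([.995,-.0993]);ey=np.array([.0993,.995])
T=np.r_[O-.048*ex+.095*ey,.1]
for n in("scene","side"):
    im=grab(n);p=im['pixels'].astype(int).sum(2);c=proj(im,T)[0];x,y=c.round().astype(int)
    s=p[y-14:y+15,x-14:x+15];m=(s<(200 if n=="side" else 160)).astype(np.uint8)
    k,lab,st,ce=cv2.connectedComponentsWithStats(m)
    for j in range(1,k):
        if st[j,4]>15: print(n,c,st[j],ce[j]+[x-14,y-14],onz(im,[ce[j]+[x-14,y-14]],.1)[0]-T)
E
```

```text
scene [301.9883 151.1653] [22 11  7  4 18] [313.2778 149.8889] [-0.0096 -0.0278 -0.    ]
scene [301.9883 151.1653] [ 9 12 11  6 58] [301.8621 151.6552] [-0.0015  0.0014 -0.    ]
scene [301.9883 151.1653] [21 20  8  7 37] [312.5405 160.5135] [-0.0441 -0.002  -0.    ]
side [250.2076 219.8619] [21  0  8 21 62] [262.371  213.4516] [ 0.0181  0.0314 -0.    ]
side [250.2076 219.8619] [ 8  9 13  8 68] [249.9853 219.1618] [-0.0013  0.0022 -0.    ]
```

The tube's rim is at the predicted spot at 100 mm height in both views, so it stands upright. The jaws are 40 mm apart.

```bash
python3 -c "
from bench import ctrl
print(ctrl.close_job())"
```

```text
the job is handed in; nothing more can be done
None
```

The job is handed in: the long tube stands upright with the jaws shut on its barrel (about 40 mm opening), after a hold of over a second at about 5 N (roughly 6–8 mm of the 15 mm thumb travel by my estimates), though I viewed 11 pictures, one over the limit of 10.

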